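# Weight the rock-section lapping holder and hold it up level

### The arm

A 6-joint arm with a two-finger parallel gripper is mounted at the origin on the work surface. World frame = base frame: x ahead of the robot, y to its left, z up, the work surface at z = 0. Lengths are in m, angles in rad, forces in N, time in s.
With the tool pointing down it reaches from about 0.35 to 0.85 m from the base axis. Payload 8.1 kg.
Tool frame: the origin (TCP) lies at the very end of the fingers, on their centre line; the grasp point (between the pads) lies 19 mm behind it; z points along the fingers, y is the direction in which the jaws open and shut (so a half turn about z gives the same grasp; the last joint's range is limited). The gripper opens to 93 mm and grips with 3 to 60 N. Pads are 15 mm wide; open, the fingers measure 128 mm over their backs; the gripper's body (75 mm by 188 mm) begins 65 mm behind the grasp point.
Start: joints at [-1.394, 0.13, 1.488, -0, 1.523, -0.085], TCP at [0.155, -0.58, 0.219] pointing down, gripper open.
Joint ranges: [-2.96, 2.96], [-0.89, 2.26], [0.02, 2.5], [-1.34, 4.48], [0, 2.73], [-2.66, 2.66]. Speed limits (rad/s): [2.39, 2.39, 2.79, 3.14, 3.14, 3.14].

### API

Orientations are given as a rotation vector (axis times angle).
In Python, from plant import robot gives the robot as it stands.
- The arm moves only by the shell command python3 -m inch 'ROWS' [FORCE]. ROWS is JSON, a list that holds one entry, the list of rows, each a list of 7 numbers: the shift along the tool's x, y, z in cm, then the turn, a rotation vector about the tool's x, y, z in degrees, then the gripper command: -1 is fully open, 1 is shut, values between are in proportion. A call has 1 to 5 rows; each row shifts and turns the commanded pose from where the row before left it, along the tool's axes as they then stand; what a row does not reach is not made up. A row lasts 1/10 s, in which the tool goes at most 50 mm and 8.59 degrees, less where a joint would pass 70% of its speed; a pose out of reach is approached as far as the arm can. A call with a gripper value outside its range is refused whole. The fingers move at their own pace and stop on an object; FORCE is the grip in N (left out, the last holds). Time passes only in rows, so rows that do not move let the fingers close. It gives the time, the measured TCP pose, the force and the opening at its end, in the units of the state.
- robot.read_state(): the state, without advancing time (a new reading comes with each control period).
- robot.read_camera(name): name is "scene" or "top"; returns a dict with "image" (384x512x3 uint8, blue, green, red), "K" (3x3 intrinsics, pixels), "R" (3x3) and "t" (3): a world point X has camera coordinates R X + t. Camera axes: x right, y down, z forward; pixel columns grow to the right and rows downward; lengths in m; the calibration is good to about 2 mm. A picture is of the moment at which its call begins. There is no depth.
- robot.close_job(): hands the job in, once; it reports no verdict.
The state is a dict: "t": time; "q": joint angles; "dq": joint speeds; "joint_torque": joint torques, N m; "tool_pos": TCP position; "orientation": TCP orientation; "force": force on the tool from outside, world axes, zero at the start; "wrist_torque": the same for the moment, N m; "opening": finger opening in m.
Only numpy, scipy, OpenCV 4.12 (cv2) and the standard library are available. Lean on these libraries where they do the work, as an engineer would, in place of code of your own. Each camera call takes 0.05 s, during which the arm holds its last target. There are 200 camera calls.

### The job

Load the lapping holder for the next grind: slide the broad brass ring down its stem and then the narrow one on top, lowering each fully home before you let it go. Then lift the loaded holder off its wooden stand, keeping it level all the way, and finish while holding it level and still about 10 cm clear above the stand so that I can wipe the rock face underneath; do not put it down or let go. Leave the other things on the bench where they are.

Things in the scene. Friction and masses are not known exactly. Their poses are not given: they have to be found in the camera images.
- broad_ring_mid (a point): The broad ring weight: plain brass ring lying flat on the bench, 60 mm outside diameter, 18 mm bore, 14 mm high, about 0.3 kg. The point is its centre, half-way up; z is its axis. It lies left or right of the stand (the two rings may change places).
- narrow_ring_mid (a point): The narrow ring weight: plain brass ring lying flat on the bench, 42 mm outside diameter, 18 mm bore, 14 mm high, about 0.14 kg. The point is its centre, half-way up; z is its axis.
- holder_base (a point): The lapping holder, loose, 0.22 kg, in its stand: aluminium disc, 76 mm diameter, 10 mm thick, with a round steel stem, 14 mm diameter, rising 60 mm from the middle of its top (last 6 mm tapered), and a round rock section, 40 mm diameter, 8 mm thick, glued under it. Point: centre of the disc's underside; z up the stem. The rings sit on the disc's top face, 10 mm above the point.
- stem_top (a point): The centre of the upper end of the holder's stem, 70 mm above the point of the disc's underside. With both rings home 32 mm of stem stays bare; that is where the loaded holder is held.
- stand_seat (a point): The stand: a fixed turned-wood ring, 92 mm outside and 60 mm inside diameter, with a seat 30 mm above the bench on which the holder's disc rests and a rim 4 mm higher around it, 80 mm inside diameter. The point is the centre of the seat, 30 mm above the bench; z is up.
- agate: Bystander: banded egg-shaped agate slice, 94 mm by 77 mm, 9 mm thick, lying flat beyond the stand; origin near the middle of its underside.
- dish: Bystander: dark bakelite dish, 90 mm across, 24 mm high, far right; origin at the centre of its underside.
- weight: Bystander: copper weight with a knob, 40 mm across, 46 mm high, beyond the stand; origin at the centre of its underside.
- tube: Bystander: cork-topped glass tube standing upright, 24 mm across, 74 mm high, far left; origin at the centre of its underside.
Not all that is in view belongs to the job. What is shaped like the part that bears narrow_ring_mid but turquoise is not meant.

How it is judged:
On the way, in this order (a step that is already met when the one before it is completed fails the run):
1. the broad ring is down on the holder's disc and let go (horizontal distance between broad_ring_mid and holder_base below 0.006 m and z of broad_ring_mid in the frame of holder_base between 0.014 and 0.02 m and contact force between the fingers and broad_ring below 0.1 N), for 0.2 s.
2. the narrow ring is down on the broad ring and let go (horizontal distance between each of broad_ring_mid, narrow_ring_mid and holder_base below 0.006 m and z of broad_ring_mid in the frame of holder_base between 0.014 and 0.02 m and z of narrow_ring_mid in the frame of holder_base between 0.028 and 0.034 m and contact force between the fingers and narrow_ring below 0.1 N), for 0.2 s.
At the end, for the whole second after the job is handed in: Both rings are home on the stem, broad one under (within 3 mm); the gripper alone holds the holder, its disc at least 70 mm above the stand's seat, level within 0.10 rad, slower than 20 mm/s and 0.2 rad/s, touching neither the stand nor any bystander (horizontal distance between each of broad_ring_mid, narrow_ring_mid and holder_base below 0.006 m and z of broad_ring_mid in the frame of holder_base between 0.014 and 0.02 m and z of narrow_ring_mid in the frame of holder_base between 0.028 and 0.034 m and z of holder_base in the frame of stand_seat above 0.07 m and angle between holder_base's own z axis and vertical below 0.1 rad and linear speed of holder below 0.02 m/s and angular speed of holder below 0.2 rad/s and contact force between the fingers and holder above 2 N and contact force between holder and stand below 0.05 N and contact force between holder and agate below 0.05 N and contact force between holder and dish below 0.05 N and contact force between holder and weight below 0.05 N and contact force between holder and tube below 0.05 N); the arm keeps its last pose, push and grip.
It fails at once if the broad ring is dropped down the stem (let go more than 15 mm above its seat) (horizontal distance between broad_ring_mid and holder_base below 0.01 m and z of broad_ring_mid in the frame of holder_base above 0.032 m and contact force between the fingers and broad_ring below 0.1 N).
It fails at once if the narrow ring is dropped down the stem (let go more than 15 mm above its seat) (horizontal distance between narrow_ring_mid and holder_base below 0.01 m and z of narrow_ring_mid in the frame of holder_base above 0.046 m and contact force between the fingers and narrow_ring below 0.1 N).
It fails at once if the holder is tipped more than 0.26 rad (15 degrees) (angle between holder_base's own z axis and vertical above 0.26 rad).
It fails at once if the agate slice, dish, copper weight or glass tube is moved more than 30 mm (distance of any of agate, dish, weight, tube from where it was at the start of the episode above 0.03 m).
It also fails if it takes over 72 s, if anything falls off the work surface, if the arm or the gripper's body presses on something with over 40 N, if the wrist force passes 120 N, or if a joint passes its speed limit or range.

## Working session

There is one attempt and no reset: what is moved stays moved. The work goes in short steps, Python scripts to look and compute and a shell command to move; the robot and the scene stay as the last step left them, time stands still between calls to the robot, and variables do not carry over. Pictures are saved under pics/ and viewed, about 8 in all and at most 12, crops included, and the job is handed in when it is done.

```bash
ls; mkdir -p pics
python3 - <<'E'
from plant import robot
import cv2,numpy as np
s=robot.read_state();print({k:np.round(v,3).tolist() for k,v in s.items()})
for n in("scene","top"):
    c=robot.read_camera(n);cv2.imwrite(f"pics/{n}0.png",c["image"]);print(n,np.round(c["K"],1).tolist(),np.round(c["R"],3).tolist(),np.round(c["t"],3).tolist(),(-c["R"].T@c["t"]).round(3))
a=cv2.imread("pics/scene0.png");b=cv2.imread("pics/top0.png")
E
```

```text
pics
{'t': 0.0, 'q': [-1.394, 0.131, 1.489, -0.0, 1.523, -0.085], 'dq': [-0.001, -0.001, -0.0, -0.0, 0.0, 0.001], 'joint_torque': [-0.001, -55.984, -49.176, 0.077, 0.036, -0.0], 'tool_pos': [0.155, -0.579, 0.218], 'orientation': [-3.113, -0.41, 0.0], 'force': [0.337, 0.023, 0.322], 'wrist_torque': [0.003, 0.014, -0.059], 'opening': 0.093}
scene [[427.7, 0.0, 258.6], [0.0, 427.7, 194.4], [0.0, 0.0, 1.0]] [[-0.745, 0.667, 0.012], [0.437, 0.501, -0.747], [-0.504, -0.551, -0.665]] [0.427, -0.205, 1.593] [1.211 0.695 0.902]
top [[433.8, 0.0, 252.7], [0.0, 433.8, 195.6], [0.0, 0.0, 1.0]] [[0.002, -1.0, 0.025], [-0.983, -0.007, -0.182], [0.182, -0.024, -0.983]] [0.005, 0.592, 0.983] [0.403 0.033 1.074]
```

View pics/scene0.png

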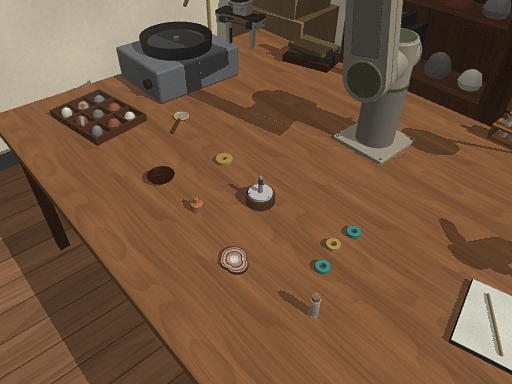

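View pics/top0.png

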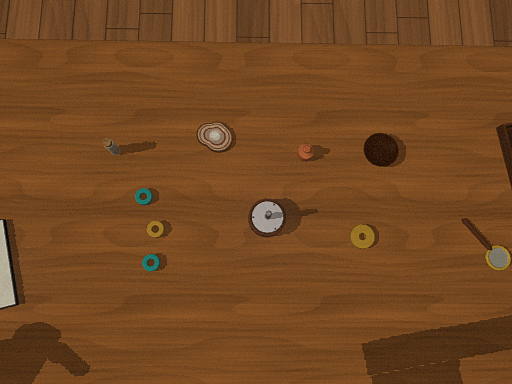

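The scene view shows the broad ring at (224,159), the holder at (260,195) and the narrow ring at (333,244), with turquoise decoys at (354,231) and (322,267). In the top view the broad ring is at (362,236), the holder at (267,217) and the narrow ring at (155,229), between turquoise rings at (143,197) and (151,262).

```bash
cat > h.py <<'E'
from plant import robot
import cv2,numpy as np
def ray(c,p):
    o=-c["R"].T@c["t"]; d=c["R"].T@np.linalg.inv(c["K"])@np.array([p[0],p[1],1.]); return o,d/np.linalg.norm(d)
def tri(rs):
    A=sum(np.eye(3)-np.outer(d,d) for o,d in rs); b=sum((np.eye(3)-np.outer(d,d))@o for o,d in rs)
    X=np.linalg.solve(A,b); return X,[np.linalg.norm(np.cross(X-o,d))*1e3 for o,d in rs]
def plane(c,p,z):
    o,d=ray(c,p); return o+d*(z-o[2])/d[2]
def proj(c,X):
    v=c["K"]@(c["R"]@np.asarray(X)+c["t"]); return v[:2]/v[2]
def mask(im,lo,hi): return cv2.inRange(cv2.cvtColor(im,cv2.COLOR_BGR2HSV),np.array(lo),np.array(hi))
def blobs(m,amin=40):
    cs,_=cv2.findContours(m,cv2.RETR_EXTERNAL,cv2.CHAIN_APPROX_NONE); out=[]
    for c in cs:
        h=cv2.convexHull(c); M=cv2.moments(h)
        if M["m00"]>amin: out.append((M["m10"]/M["m00"],M["m01"]/M["m00"],M["m00"])+tuple(cv2.boundingRect(c)))
    return out
E
python3 - <<'E'
from h import *
for n,pts in(("scene",[(224,156),(333,241),(354,231),(262,195),(261,180)]),("top",[(354,243),(155,222),(143,190),(275,225),(268,214)])):
    c=robot.read_camera(n);im=c["image"];h=cv2.cvtColor(im,cv2.COLOR_BGR2HSV)
    print(n,[h[y,x].tolist() for x,y in pts])
    for b in blobs(mask(im,(21,120,80),(33,255,255))): print("brass",np.round(b,1))
    for b in blobs(mask(im,(0,0,110),(180,60,255)),100): print("grey",np.round(b,1))
a=cv2.imread("pics/scene0.png")[165:220,225:300];b=cv2.imread("pics/top0.png")[190:245,230:305]
cv2.imwrite("pics/hold.png",np.vstack([cv2.resize(x,None,fx=5,fy=5,interpolation=cv2.INTER_NEAREST) for x in(a,b)]))
E
```

```text
scene [[20, 142, 153], [20, 146, 110], [78, 67, 65], [173, 6, 181], [4, 33, 54]]
grey [315.  306.9 125.  311.  299.   10.   19. ]
grey [ 486.1  323.3 3564.5  451.   279.    61.    91. ]
grey [234.1 258.8 135.5 227.  253.   15.   13. ]
grey [260.3 192.3 332.5 248.  184.   25.   18. ]
grey [ 377.1  143.2 1457.5  334.   130.    79.    34. ]
grey [470.3  76.6 244.  458.   69.   24.   15. ]
grey [ 400.4   48.1 2322.   383.     0.    39.    94. ]
grey [338.1  19.  456.5 331.    0.   15.   47. ]
grey [219.4  20.7 738.5 210.    0.   20.   45. ]
grey [   90.6    44.3 17456.      0.      0.    208.    112. ]
top [[21, 192, 159], [20, 197, 153], [86, 192, 118], [14, 24, 159], [12, 29, 133]]
brass [488.6 260.5  49.  485.  254.    9.   15. ]
brass [500.4 249.6  95.  492.  245.   17.   12. ]
brass [366.5 240.3 107.5 361.  233.   13.   16. ]
brass [359.2 228.4  53.5 354.  225.   12.    9. ]
grey [498.  257.2 257.5 489.  248.   19.   19. ]
grey [  5.  273.4 733.    0.  220.   15.   88. ]
grey [267.  216.6 737.5 252.  201.   31.   32. ]
```

View pics/hold.png

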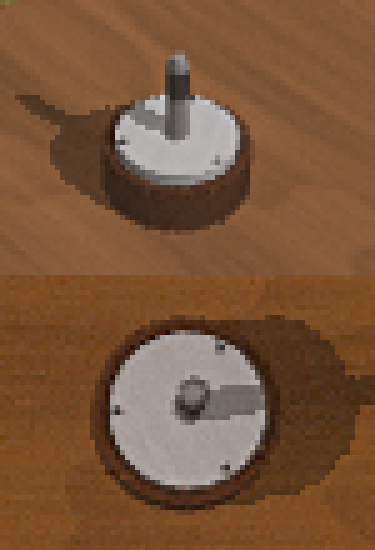

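The crop shows the stem tip at about (260,176) in the scene view and (268.5,211.5) in the top view. The disc ellipse is centred at (260.3,192.2) and (267,216.6).

```bash
cat >> h.py <<'E'
def brass(c,p,r=22):
    x0,y0=max(int(p[0]-r),0),max(int(p[1]-r),0); w=c["image"][y0:y0+2*r,x0:x0+2*r]
    m=mask(w,(16,70,60),(35,255,255)); m=cv2.morphologyEx(m,cv2.MORPH_CLOSE,np.ones((3,3)))
    b=max(blobs(m,10),key=lambda b:b[2]); return np.array([b[0]+x0,b[1]+y0]),b[2:]
E
python3 - <<'E'
from h import *
S=robot.read_camera("scene");T=robot.read_camera("top")
def show(n,a,b):
    X,e=tri([ray(S,a),ray(T,b)]); print(n,X.round(4),np.round(e,1)); return X
for n,a,b in(("broad",(224,159),(362,236)),("narrow",(333,244),(155,229))):
    pa,ia=brass(S,a);pb,ib=brass(T,b);print(pa.round(1),ia,pb.round(1),ib)
    show(n,pa,pb);print(plane(S,pa,.007).round(4),plane(T,pb,.007).round(4))
D=show("disc",(260.3,192.2),(267,216.6));print(plane(S,(260.3,192.2),.04).round(4),plane(T,(267,216.6),.04).round(4))
show("tip",(259.9,176.1),(268.5,211.5))
for a,b in(((354,231),(143,197)),((322,267),(151,262))): show("turq",a,b)
s=robot.read_state();print(s["tool_pos"],cv2.Rodrigues(np.array(s["orientation"]))[0].round(3).tolist())
E
```

```text
[223.8 159. ] (174.5, 13, 16, 18, 13) [362.  236.2] (526.5, 8, 9, 30, 26)
broad [ 0.4999 -0.2646  0.0059] [0.6 0.6]
[ 0.5005 -0.2628  0.007 ] [ 0.5002 -0.2648  0.007 ]
[332.6 244.5] (163.5, 14, 16, 16, 14) [157.  228.4] (300.5, 13, 11, 24, 20)
narrow [0.5163 0.2428 0.0039] [1.7 1.7]
[0.5176 0.2456 0.007 ] [0.517  0.2408 0.007 ]
disc [ 0.5436 -0.0275  0.0352] [0.4 0.4]
[ 0.5471 -0.0232  0.04  ] [ 0.5433 -0.0276  0.04  ]
tip [ 0.5465 -0.0273  0.1006] [0.3 0.3]
turq [0.5548 0.2819 0.1225] [35.4 35.4]
turq [ 0.4704  0.2458 -0.1302] [45.6 45.6]
[ 0.15528486 -0.57939548  0.21833399] [[0.966, 0.259, -0.0], [0.259, -0.966, 0.001], [0.0, -0.001, -1.0]]
```

```bash
python3 -m inch '[[[0,0,0,0,0,7.5,-1],[0,0,0,0,0,7.5,-1],[3.4,-3.1,0,0,0,0,-1],[3.4,-3.1,0,0,0,0,-1],[3.4,-3.1,0,0,0,0,-1]]]' 20; python3 -m inch '[[[3.4,-3.1,0,0,0,0,-1],[3.4,-3.1,0,0,0,0,-1],[3.4,-3.1,0,0,0,0,-1],[3.4,-3.1,0,0,0,0,-1],[0,0,0,0,0,0,-1]]]'
```

```text
t: 0.8
tool_pos: [0.258, -0.4855, 0.2185]
orientation: [-3.141, 0.002, -0.0]
force: [1.4, -0.4, 0.1]
opening: 0.0928
t: 1.3
tool_pos: [0.3968, -0.3587, 0.2188]
orientation: [-3.14, -0.009, -0.002]
force: [-0.2, -0.1, 0.2]
opening: 0.0931
```

```bash
python3 -m inch '[[[3.4,-3.1,0,0,0,0,-1],[3.4,-3.1,0,0,0,0,-1],[3.5,-3.2,1.4,0,0,0,-1],[0,0,4,0,0,0,-1],[0,0,4,0,0,0,-1]]]'; python3 -m inch '[[[0,0,4,0,0,0,-1],[0,0,4,0,0,0,-1],[0,0,2,0,0,0,-1],[0,0,1,0,0,0,-1],[0,0,0,0,0,0,-1]]]'
```

```text
t: 1.8
tool_pos: [0.4979, -0.2684, 0.1247]
orientation: [3.14, 0.004, 0.004]
force: [-0.4, -0.8, -1.1]
opening: 0.0929
t: 2.3
tool_pos: [0.4951, -0.2685, 0.0133]
orientation: [-3.14, 0.001, 0.004]
force: [-0.3, -0.2, 0.8]
opening: 0.0925
```

```bash
python3 -m inch '[[[0.5,-0.4,0.5,0,0,0,-1],[0,0,0.4,0,0,0,-1],[0,0,0,0,0,0,1],[0,0,0,0,0,0,1],[0,0,0,0,0,0,1]]]' 10; python3 -m inch '[[[0,0,0,0,0,0,1],[0,0,0,0,0,0,1],[0,0,0,0,0,0,1],[0,0,0,0,0,0,1],[0,0,0,0,0,0,1]]]'
```

```text
t: 2.8
tool_pos: [0.5016, -0.2647, 0.0062]
orientation: [3.141, 0.0, 0.001]
force: [0.1, -0.8, 0.5]
opening: 0.0737
t: 3.3
tool_pos: [0.5014, -0.2645, 0.0058]
orientation: [-3.141, 0.0, -0.0]
force: [-1.1, 1.1, 3.8]
opening: 0.0589
```

```bash
python3 -m inch '[[[0,0,0,0,0,0,-1],[0,0,0,0,0,0,-1],[0,0,0,0,0,0,-1],[0,0,0,0,0,-7.5,-1],[0,0,0,0,0,-7.5,-1]]]'; python3 -m inch '[[[0,0,0,0,0,-7.5,-1],[0,0,0,0,0,-7.5,-1],[0,0,0,0,0,-7.5,-1],[0,0,0,0,0,-7.5,-1],[0,0,0,0,0,-7.5,-1]]]';python3 -m inch '[[[0,0,0,0,0,-7.5,-1],[0,0,0,0,0,-7.5,-1],[0,0,0,0,0,-7.5,-1],[0,0,0,0,0,-7.5,-1],[0,0,0,0,0,-7.5,-1]]]'
```

```text
t: 3.8
tool_pos: [0.5012, -0.2646, 0.0055]
orientation: [3.114, 0.418, -0.0]
force: [-0.0, 0.3, 0.6]
opening: 0.0915
t: 4.3
tool_pos: [0.5012, -0.2646, 0.0055]
orientation: [-2.814, -1.397, 0.0]
force: [0.7, -1.0, -0.2]
opening: 0.0929
t: 4.8
tool_pos: [0.5012, -0.2646, 0.0055]
orientation: [-2.215, -2.227, 0.0]
force: [0.4, 0.4, -0.8]
opening: 0.0932
```

```bash
python3 -c "
from h import *
s=robot.read_state();print(np.round(s['q'],3),s['opening'],np.round(s['tool_pos'],4),cv2.Rodrigues(np.array(s['orientation']))[0].round(3).tolist())"; python3 -m inch '[[[0,0,0,0,0,0,1],[0,0,0,0,0,0,1],[0,0,0,0,0,0,1],[0,0,0,0,0,0,1],[0,0,0,0,0,0,1]]]'; python3 -m inch '[[[0,0,0,0,0,0,1],[0,0,0,0,0,0,1],[0,0,0,0,0,0,1],[0,0,0,0,0,0,1],[0,0,0,0,0,0,1]]]' 25
python3 -c "
from h import *
s=robot.read_state();print(s['opening'],np.round(s['tool_pos'],4))
T=robot.read_camera('top');S=robot.read_camera('scene')
cv2.imwrite('pics/g1.png',np.hstack([cv2.resize(S['image'][110:210,174:274],None,fx=4,fy=4),cv2.resize(T['image'][186:286,312:412],None,fx=4,fy=4)]))"
```

```text
[-0.576  0.249  1.765 -0.     1.128 -0.581] 0.09319223732119451 [ 0.5012 -0.2646  0.0055] [[-0.005, 1.0, -0.0], [1.0, 0.005, -0.0], [-0.0, -0.0, -1.0]]
t: 5.3
tool_pos: [0.5012, -0.2646, 0.0056]
orientation: [-2.223, -2.22, 0.0]
force: [0.2, -0.4, -0.1]
opening: 0.0605
t: 5.8
tool_pos: [0.5013, -0.2646, 0.0056]
orientation: [-2.222, -2.221, 0.0]
force: [-0.4, 1.0, 0.2]
opening: 0.0599
0.05987565371017521 [ 0.5013 -0.2646  0.0056]
```

View pics/g1.png

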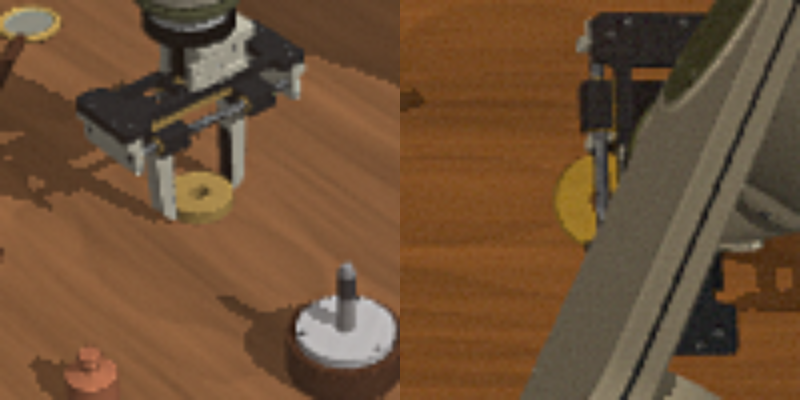

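The ring is held squarely (opening 59.9 mm) and so centred on the TCP. I'll lift it, then measure the disc and stem sub-pixel, using the known ring position to check for camera bias.

```bash
python3 -m inch '[[[0,0,-2,0,0,0,1],[0,0,-4,0,0,0,1],[0,0,-4,0,0,0,1],[0,0,-3,0,0,0,1],[0,0,0,0,0,0,1]]]'
cat > m.py <<'E'
from h import *
s=robot.read_state();print(s['opening'],np.round(s['tool_pos'],4),s['force'].round(1) if hasattr(s['force'],'round') else s['force'])
out={}
for n,(x0,y0) in(("scene",(235,165)),("top",(240,190))):
    c=robot.read_camera(n);w=c["image"][y0:y0+54,x0:x0+54]
    u=cv2.resize(w,None,fx=8,fy=8,interpolation=cv2.INTER_CUBIC);g=u.min(axis=2)
    m=(g>105).astype(np.uint8)*255
    cnt=max(cv2.findContours(m,cv2.RETR_EXTERNAL,cv2.CHAIN_APPROX_NONE)[0],key=cv2.contourArea)
    pts=cnt[:,0,:].astype(float)
    if n=="scene": pts=pts[pts[:,1]>pts[:,1].min()+ (np.ptp(pts[:,1])*.0)]
    e=cv2.fitEllipse(cv2.convexHull(pts.astype(np.float32)))
    p=(np.array(e[0])+.5)/8-.5+[x0,y0];print(n,p.round(2),np.array(e[1])/8,round(e[2],1),plane(c,p,.04).round(4))
    cv2.ellipse(u,e,(0,0,255),1);out[n]=u;out[n+"c"]=p
    # expected appearance at hypothesised centre
    th=np.linspace(0,2*np.pi,60)
    P=np.array([proj(c,[.546+.038*np.cos(t),-.027+.038*np.sin(t),.04]) for t in th]).astype(np.float32)
    print(" model ellipse",[np.round(v,2) for v in cv2.fitEllipse(P)])
cv2.imwrite("pics/disc%.0f.png"%(10*s['t']),cv2.resize(np.hstack([out["scene"],out["top"]]),(800,400)))
E
python3 m.py; ls pics
```

```text
t: 6.4
tool_pos: [0.5042, -0.2663, 0.1409]
orientation: [2.215, 2.216, 0.003]
force: [0.7, 0.1, -3.0]
opening: 0.0595
0.05950787735169743 [ 0.5042 -0.2663  0.1409] [ 0.7  0.1 -3. ]
scene [260.27 192.21] [18.43832397 25.04304314] 95.6 [ 0.5472 -0.0232  0.04  ]
 model ellipse [array([259.73, 191.6 ]), array([16.43, 24.89]), np.float64(91.02)]
top [267.01 216.55] [31.10824776 31.34464455] 109.7 [ 0.5434 -0.0276  0.04  ]
 model ellipse [array([266.74, 215.58]), array([31.25, 31.62]), np.float64(116.13)]
disc64.png
g1.png
hold.png
scene0.png
top0.png
```

```bash
python3 -m inch '[[[3.7,0.7,0,0,0,0,1],[4.6,0.9,0,0,0,0,1],[4.6,0.9,0,0,0,0,1],[4.6,0.9,0,0,0,0,1],[3.7,0.7,0,0,0,0,1]]]'; python3 -m inch '[[[2.5,0.2,0,0,0,0,1],[0,0,0,0,0,0,1],[0,0,0,0,0,0,1],[0,0,0,0,0,0,1]]]'
cat > m2.py <<'E'
from h import *
s=robot.read_state();p=np.array(s['tool_pos']);print(round(s['opening'],4),p.round(4),np.round(s['force'],1),cv2.Rodrigues(np.array(s['orientation']))[0].round(3).tolist())
S=robot.read_camera("scene");im=S["image"];q=proj(S,p);x,y=int(q[0]),int(q[1]);print("TCP px",q.round(1),brass(S,q))
u=cv2.resize(im[y-25:y+45,x-35:x+35],None,fx=8,fy=8,interpolation=cv2.INTER_CUBIC)
cv2.imwrite("pics/s%d.png"%round(s['t']*10),u);print("crop origin",x-35,y-25, "s%d.png"%round(s['t']*10))
E
python3 m2.py
```

```text
t: 7.0
tool_pos: [0.5404, -0.0497, 0.1321]
orientation: [-2.218, -2.219, 0.004]
force: [1.1, -0.8, -2.1]
opening: 0.0595
t: 7.4
tool_pos: [0.5433, -0.0283, 0.1339]
orientation: [-2.221, -2.219, 0.003]
force: [-0.1, 0.2, -3.4]
opening: 0.0593
0.0593 [ 0.5433 -0.0283  0.1339] [-0.1  0.2 -3.4] [[0.001, 1.0, -0.003], [1.0, -0.001, -0.0], [-0.0, -0.003, -1.0]]
TCP px [260.6 166.6] (array([262.1060241 , 166.43453815]), (207.5, 17, 15, 16, 16))
crop origin 225 141 s74.png
```

View pics/s74.png

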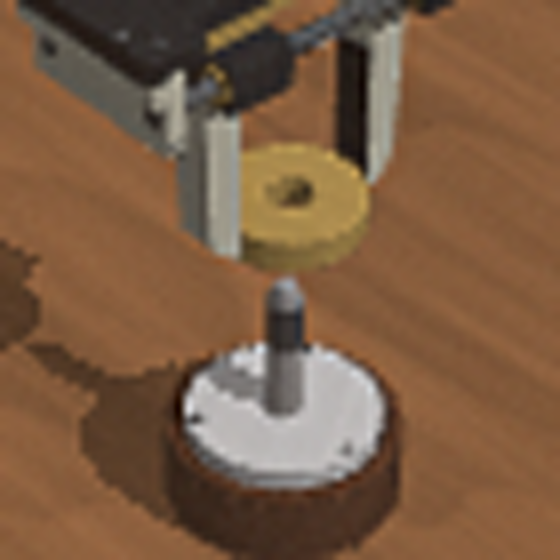

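The ring's bore is at crop (290,191), i.e. px (260.8,164.4). The stem tip spans x 271–303 with its top at about y 277, and the disc spans x 183–386.

Run:
```python
from h import *
S=robot.read_camera("scene")
f=lambda X:((proj(S,X)-[225,141]+.5)*8-.5).round(0)
for x,y in((.5433,-.0283),(.5445,-.0276)):
    print("ring top",f([x,y,.1424]),"stemtop",f([x,y,.1]),"z.094",f([x,y,.094]),"disc",f([x,y,.04]),"right ring",f([x-.03*.745,y+.03*.667,.1424]),"disc lr",f([x+.038*.745,y-.038*.667,.04]),f([x-.038*.745,y+.038*.667,.04]))
```

```text
ring top [288. 190.] stemtop [287. 280.] z.094 [286. 293.] disc [284. 402.] right ring [371. 190.] disc lr [185. 401.] [384. 403.]
ring top [287. 192.] stemtop [285. 283.] z.094 [285. 295.] disc [283. 404.] right ring [370. 193.] disc lr [184. 404.] [383. 405.]
```

```bash
python3 -m inch '[[[0.13,0.17,1.0,0,0,0,1],[0,0,1.3,0,0,0,1],[0,0,0,0,0,0,1],[0,0,0,0,0,0,1]]]'; python3 -m inch '[[[0,0,0.3,0,0,0,1],[0,0,0.3,0,0,0,1],[0,0,0.2,0,0,0,1],[0,0,0,0,0,0,1]]]'
```

```text
t: 7.9
tool_pos: [0.5451, -0.0263, 0.1115]
orientation: [-2.221, -2.22, 0.002]
force: [0.3, -0.5, -3.5]
opening: 0.0596
t: 8.3
tool_pos: [0.5458, -0.0262, 0.1043]
orientation: [-2.221, -2.221, 0.0]
force: [-0.7, -0.8, -3.4]
opening: 0.0595
```

```bash
python3 -m inch '[[[0,0,0.3,0,0,0,1],[0,0,0.3,0,0,0,1],[0,0,0,0,0,0,1]]]';python3 -m inch '[[[0,0,0.3,0,0,0,1],[0,0,0.3,0,0,0,1],[0,0,0,0,0,0,1]]]'; python3 m2.py
```

```text
t: 8.6
tool_pos: [0.5456, -0.0262, 0.098]
orientation: [-2.221, -2.221, 0.001]
force: [0.5, -0.1, -3.5]
opening: 0.0599
t: 8.9
tool_pos: [0.5456, -0.0262, 0.092]
orientation: [-2.221, -2.221, 0.001]
force: [-0.3, 0.1, -3.1]
opening: 0.0598
0.0598 [ 0.5456 -0.0262  0.092 ] [-0.3  0.1 -3.1] [[0.0, 1.0, -0.001], [1.0, -0.0, 0.0], [0.0, -0.001, -1.0]]
TCP px [260.2 178.4] (array([261.94458438, 178.2308984 ]), (198.5, 17, 15, 16, 16))
crop origin 225 153 s89.png
```

```bash
python3 -m inch '[[[0,0,0.8,0,0,0,1],[0,0,0.8,0,0,0,1],[0,0,0.8,0,0,0,1],[0,0,0,0,0,0,1]]]';python3 -m inch '[[[0,0,0.8,0,0,0,1],[0,0,0.8,0,0,0,1],[0,0,0.3,0,0,0,1],[0,0,0,0,0,0,1]]]';  python3 m2.py
```

```text
t: 9.35
tool_pos: [0.5446, -0.026, 0.0666]
orientation: [-2.22, -2.22, 0.003]
force: [-0.5, -0.7, -3.1]
opening: 0.0596
t: 9.75
tool_pos: [0.5453, -0.0262, 0.0487]
orientation: [-2.221, -2.221, 0.001]
force: [-0.5, 0.5, -3.6]
opening: 0.0592
0.0592 [ 0.5453 -0.0262  0.0487] [-0.5  0.5 -3.6] [[0.0, 1.0, -0.001], [1.0, -0.0, 0.0], [0.0, -0.001, -1.0]]
TCP px [260.1 189.3] (array([261.92995781, 189.03966245]), (197.5, 17, 15, 17, 16))
crop origin 225 164 s98.png
```

```bash
python3 -m inch '[[[0,0,0.2,0,0,0,1],[0,0,0,0,0,0,1]]]';python3 -m inch '[[[0,0,0.1,0,0,0,1],[0,0,0,0,0,0,1]]]';python3 -m inch '[[[0,0,0.1,0,0,0,1],[0,0,0,0,0,0,1]]]';   python3 m2.py
```

```text
t: 10.0
tool_pos: [0.5461, -0.0263, 0.0477]
orientation: [2.221, 2.221, 0.0]
force: [-0.1, 0.1, -3.8]
opening: 0.0599
t: 10.2
tool_pos: [0.546, -0.0263, 0.0466]
orientation: [2.221, 2.221, 0.0]
force: [-0.2, 0.4, -2.8]
opening: 0.0595
t: 10.4
tool_pos: [0.5461, -0.0263, 0.0457]
orientation: [2.221, 2.221, 0.0]
force: [-0.1, 0.1, -2.7]
opening: 0.0597
0.0597 [ 0.5461 -0.0263  0.0457] [-0.1  0.1 -2.7] [[-0.0, 1.0, 0.0], [1.0, 0.0, -0.0], [-0.0, 0.0, -1.0]]
TCP px [259.9 190.2] (array([261.19861831, 189.83246978]), (193.0, 17, 15, 16, 15))
crop origin 224 165 s104.png
```

```bash
ls pics
```

```text
disc64.png
g1.png
hold.png
s104.png
s74.png
s89.png
s98.png
scene0.png
top0.png
```

```bash
python3 -m inch '[[[0,0,0.05,0,0,0,1],[0,0,0,0,0,0,1],[0,0,0,0,0,0,1]]]'; python3 -m inch '[[[0,0,0.05,0,0,0,1],[0,0,0,0,0,0,1],[0,0,0,0,0,0,1]]]'
```

```text
t: 10.75
tool_pos: [0.5461, -0.0263, 0.0456]
orientation: [2.221, 2.221, 0.0]
force: [-3.8, 0.1, 4.6]
opening: 0.0597
t: 11.05
tool_pos: [0.5461, -0.0263, 0.0455]
orientation: [2.221, 2.221, 0.0]
force: [-6.7, 0.7, 8.7]
opening: 0.0599
```

View pics/s104.png

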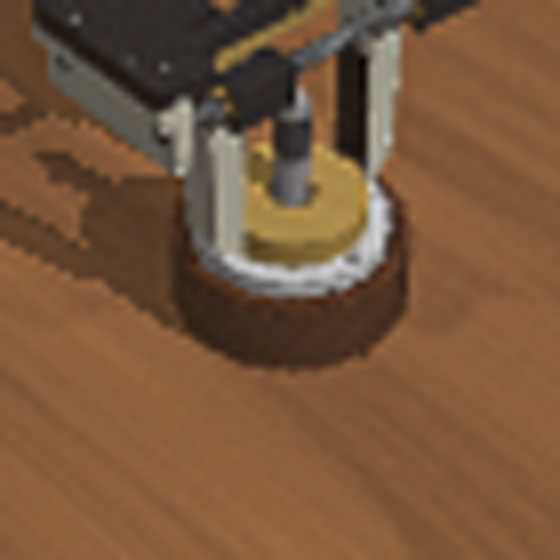

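```bash
python3 -m inch '[[[0,0,-0.05,0,0,0,1],[0,0,0,0,0,0,0.1],[0,0,0,0,0,0,-1],[0,0,0,0,0,0,-1],[0,0,0,0,0,0,-1]]]'; python3 -m inch '[[[0,0,0,0,0,0,-1],[0,0,-2,0,0,0,-1],[0,0,-3,0,0,0,-1],[0,0,-4,0,0,0,-1],[0,0,-1.5,0,0,0,-1]]]'; python3 m2.py
python3 - <<'E'
from h import *
S=robot.read_camera("scene");T=robot.read_camera("top")
for n,c,r in(("top",T,(125,180,185,280)),("scene",S,(310,225,370,280))):
    w=c["image"][r[1]:r[3],r[0]:r[2]];u=cv2.resize(w,None,fx=8,fy=8,interpolation=cv2.INTER_CUBIC)
    for nm,lo,hi in(("br",(16,95,85),(35,255,255)) if n=="scene" else ("br",(17,165,90),(35,255,255)),("tq",(70,60,40),(105,255,255))):
        for b in blobs(mask(u,lo,hi),2500):
            p=(np.array(b[:2])+.5)/8-.5+[r[0],r[1]];print(n,nm,p.round(1),np.round(np.array(b[2:])/8,1)[[3,4]],plane(c,p,.007).round(4))
E
```

```text
t: 11.55
tool_pos: [0.5462, -0.0263, 0.045]
orientation: [2.221, 2.221, 0.0]
force: [0.3, 0.7, -0.2]
opening: 0.0791
t: 12.05
tool_pos: [0.5482, -0.0265, 0.1545]
orientation: [2.218, 2.218, 0.006]
force: [0.6, -0.5, 0.2]
opening: 0.0931
0.0931 [ 0.5482 -0.0265  0.1545] [ 0.6 -0.5  0.2] [[-0.0, 1.0, 0.006], [1.0, 0.0, -0.001], [-0.001, 0.006, -1.0]]
top br [154.8 228.6] [17.5 17.5] [0.5166 0.2463 0.007 ]
top tq [150.6 262.1] [17.8 17.1] [0.4351 0.2529 0.007 ]
top tq [143.3 196.1] [17.5 16.8] [0.5973 0.2782 0.007 ]
scene br [332.7 244.4] [15.8 14.5] [0.517  0.2457 0.007 ]
scene tq [322.1 266.5] [15.8 15.2] [0.5978 0.2783 0.007 ]
scene tq [353.2 231.8] [14.5 13. ] [0.4358 0.253  0.007 ]Traceback (most recent call last):
  File "m2.py", line 3, in <module>
    S=robot.read_camera("scene");im=S["image"];q=proj(S,p);x,y=int(q[0]),int(q[1]);print("TCP px",q.round(1),brass(S,q))
                                                                                                             ~~~~~^^^^^
  File "h.py", line 22, in brass
    b=max(blobs(m,10),key=lambda b:b[2]); return np.array([b[0]+x0,b[1]+y0]),b[2:]
ValueError: max() iterable argument is empty
```

```bash
python3 -m inch '[[[4,-0.5,0,0,0,0,-0.4],[4.5,-0.5,0,0,0,0,-0.4],[4.5,-0.5,0,0,0,0,-0.4],[4.5,-0.5,0,0,0,0,-0.4],[4.5,-0.4,0,0,0,0,-0.4]]]' 10; python3 -m inch '[[[4,-0.4,1,0,0,0,-0.4],[1.2,0,3,0,0,0,-0.4],[0,0,3,0,0,0,-0.4],[0,0,3,0,0,0,-0.4],[0,0,0,0,0,0,-0.4]]]'
```

```text
t: 12.7
tool_pos: [0.5201, 0.195, 0.1472]
orientation: [-2.22, -2.22, 0.005]
force: [0.2, 0.2, 0.9]
opening: 0.0658
t: 13.2
tool_pos: [0.5123, 0.2439, 0.0424]
orientation: [-2.217, -2.218, 0.018]
force: [-1.3, -1.2, -0.1]
opening: 0.0648
```

```bash
python3 -m inch '[[[0,0,0,0,0,0,-0.4],[0,0,0,0,0,0,-0.4]]]'
```

```text
t: 13.4
tool_pos: [0.5188, 0.2458, 0.0512]
orientation: [2.221, 2.221, 0.002]
force: [0.2, -0.0, 0.8]
opening: 0.065
```

```bash
python3 -m inch '[[[0,-0.1,1.5,0,0,0,-0.4],[0,0,1.5,0,0,0,-0.4],[0,0,1,0,0,0,-0.4],[0,0,0.5,0,0,0,-0.4],[0,0,0,0,0,0,-0.4]]]'; python3 -m inch '[[[0,0,0,0,0,0,-0.4],[0,0,0,0,0,0,1],[0,0,0,0,0,0,1],[0,0,0,0,0,0,1],[0,0,0,0,0,0,1]]]'; python3 -m inch '[[[0,0,0,0,0,0,-0.4],[0,0,0,0,0,0,-0.4],[0,0,0,0,0,0,-0.4],[0,0,0,0,0,7.5,-0.4],[0,0,0,0,0,7.5,-0.4]]]'
```

```text
t: 13.9
tool_pos: [0.516, 0.2453, 0.0037]
orientation: [-2.221, -2.221, 0.003]
force: [0.1, -1.5, 0.1]
opening: 0.0651
t: 14.4
tool_pos: [0.5172, 0.2458, 0.0055]
orientation: [2.221, 2.221, 0.001]
force: [-0.5, 0.3, 1.4]
opening: 0.0411
t: 14.9
tool_pos: [0.517, 0.2457, 0.0051]
orientation: [-2.497, -1.906, 0.0]
force: [-0.7, 0.1, -0.1]
opening: 0.0649
```

```bash
python3 -m inch '[[[0,0,0,0,0,7.5,-0.4],[0,0,0,0,0,7.5,-0.4],[0,0,0,0,0,7.5,-0.4],[0,0,0,0,0,7.5,-0.4],[0,0,0,0,0,7.5,-0.4]]]'; python3 -m inch '[[[0,0,0,0,0,7.5,-0.4],[0,0,0,0,0,7.5,-0.4],[0,0,0,0,0,7.5,-0.4],[0,0,0,0,0,7.5,-0.4],[0,0,0,0,0,7.5,-0.4]]]';python3 -m inch '[[[0,0,0,0,0,0,1],[0,0,0,0,0,0,1],[0,0,0,0,0,0,1],[0,0,0,0,0,0,1],[0,0,0,0,0,0,1]]]'; python3 -m inch '[[[0,0,0,0,0,0,1],[0,0,0,0,0,0,1]]]' 25
```

```text
t: 15.4
tool_pos: [0.5169, 0.2457, 0.005]
orientation: [-2.978, -1.002, 0.0]
force: [0.0, 0.4, -0.7]
opening: 0.0649
t: 15.9
tool_pos: [0.5169, 0.2457, 0.0051]
orientation: [3.142, -0.008, -0.0]
force: [-0.5, -0.0, 0.4]
opening: 0.0651
t: 16.4
tool_pos: [0.517, 0.2458, 0.0051]
orientation: [3.142, 0.002, -0.0]
force: [-0.5, -1.1, 0.1]
opening: 0.042
t: 16.6
tool_pos: [0.517, 0.2457, 0.0051]
orientation: [3.142, 0.001, -0.0]
force: [0.3, -0.3, -0.2]
opening: 0.0418
```

```bash
python3 -m inch '[[[0,0,-2,0,0,0,1],[0,0,-4,0,0,0,1],[0,0,-4,0,0,0,1],[0,0,-2.5,0,0,0,1],[0,0,0,0,0,0,1]]]'; python3 -m inch '[[[0.5,4,0,0,0,0,1],[0.5,4.5,0,0,0,0,1],[0.5,4.5,0,0,0,0,1],[0.5,4.5,0,0,0,0,1],[0.5,4.5,0,0,0,0,1]]]'; python3 -m inch '[[[0.4,4,0,0,0,0,1],[0,1.2,0,0,0,0,1],[0,0,0,0,0,0,1],[0,0,0,0,0,0,1],[0,0,0,0,0,0,1]]]'; python3 m2.py
```

```text
t: 17.1
tool_pos: [0.5199, 0.2469, 0.1351]
orientation: [-3.139, -0.0, -0.012]
force: [0.5, 0.8, -0.9]
opening: 0.0416
t: 17.6
tool_pos: [0.5408, 0.0241, 0.128]
orientation: [-3.141, -0.001, 0.004]
force: [1.1, -0.9, -0.9]
opening: 0.0414
t: 18.1
tool_pos: [0.5456, -0.0247, 0.1295]
orientation: [-3.141, -0.002, 0.001]
force: [-0.3, 0.5, -1.5]
opening: 0.0415
0.0415 [ 0.5456 -0.0247  0.1295] [-0.3  0.5 -1.5] [[1.0, 0.002, -0.001], [0.002, -1.0, 0.001], [-0.001, -0.001, -1.0]]
TCP px [260.8 168.7] (array([259.32242991, 167.61214953]), (107.0, 16, 14, 11, 15))
crop origin 225 143 s181.png
```

View pics/s181.png

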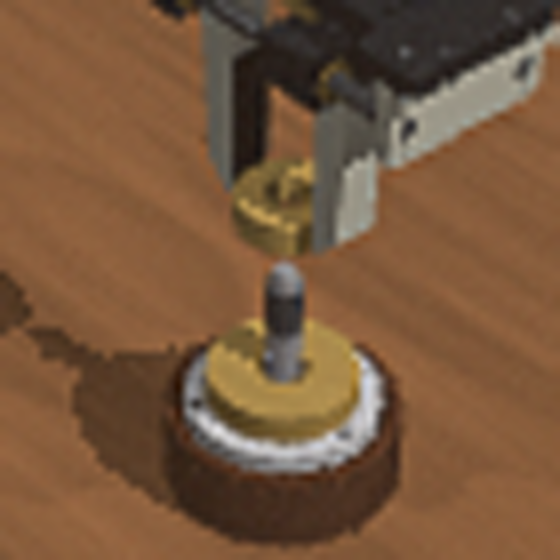

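Run:
```python
from h import *
S=robot.read_camera("scene")
f=lambda X:((proj(S,X)-[225,143]+.5)*8-.5).round(0)
for x,y in((.5456,-.0247),(.546,-.0263)):
    print("ring top",f([x,y,.1384]),"stemtop",f([x,y,.1]),"broad top",f([x,y,.054]),"broad lr",f([x+.03*.745,y-.03*.667,.054]),f([x-.03*.745,y+.03*.667,.054]))
```

```text
ring top [290. 190.] stemtop [288. 272.] broad top [287. 366.] broad lr [207. 365.] [366. 366.]
ring top [286. 188.] stemtop [285. 270.] broad top [283. 364.] broad lr [204. 363.] [362. 365.]
```

The broad ring sits level on the disc (crop x 205–361) with the stem tip at x≈286. The held ring is centred at x≈289, so it needs about 1.5 mm towards −y.

```bash
python3 -m inch '[[[0.03,0.15,1.0,0,0,0,1],[0,0,0.8,0,0,0,1],[0,0,0.4,0,0,0,1],[0,0,0,0,0,0,1]]]'; python3 -m inch '[[[0,0,0.3,0,0,0,1],[0,0,0.3,0,0,0,1],[0,0,0,0,0,0,1]]]';python3 -m inch '[[[0,0,0.3,0,0,0,1],[0,0,0.3,0,0,0,1],[0,0,0,0,0,0,1]]]'
```

```text
t: 18.6
tool_pos: [0.5454, -0.0275, 0.1067]
orientation: [-3.141, -0.0, 0.004]
force: [-0.1, -1.2, -1.2]
opening: 0.0417
t: 18.9
tool_pos: [0.5461, -0.0278, 0.1018]
orientation: [-3.142, 0.0, 0.001]
force: [0.1, -0.3, -1.9]
opening: 0.0415
t: 19.2
tool_pos: [0.546, -0.0277, 0.0956]
orientation: [-3.141, 0.0, 0.001]
force: [0.7, -0.8, -2.1]
opening: 0.0416
```

```bash
python3 -m inch '[[[0,-0.1,0.2,0,0,0,1],[0,0,0.4,0,0,0,1],[0,0,0.4,0,0,0,1],[0,0,0,0,0,0,1]]]';python3 -m inch '[[[0,0,0.7,0,0,0,1],[0,0,0.7,0,0,0,1],[0,0,0.7,0,0,0,1],[0,0,0,0,0,0,1],[0,0,0,0,0,0,1]]]'
```

```text
t: 19.6
tool_pos: [0.5457, -0.0267, 0.0852]
orientation: [-3.141, -0.0, 0.002]
force: [1.3, 0.3, -1.6]
opening: 0.0413
t: 20.1
tool_pos: [0.5461, -0.0267, 0.0647]
orientation: [-3.141, -0.0, 0.001]
force: [0.3, -1.1, -0.9]
opening: 0.0412
```

```bash
python3 -m inch '[[[0,0,0.2,0,0,0,1],[0,0,0.2,0,0,0,1],[0,0,0,0,0,0,1]]]'; python3 -m inch '[[[0,0,0.1,0,0,0,1],[0,0,0,0,0,0,1],[0,0,0,0,0,0,1]]]';python3 -m inch '[[[0,0,0.05,0,0,0,1],[0,0,0,0,0,0,1],[0,0,0,0,0,0,1]]]'; python3 m2.py
```

```text
t: 20.4
tool_pos: [0.5463, -0.0267, 0.061]
orientation: [-3.142, -0.0, 0.0]
force: [0.1, -0.1, -1.9]
opening: 0.0412
t: 20.7
tool_pos: [0.5463, -0.0268, 0.0602]
orientation: [3.142, 0.0, 0.0]
force: [0.1, -0.1, -1.5]
opening: 0.0414
t: 21.0
tool_pos: [0.5463, -0.0267, 0.0596]
orientation: [-3.142, 0.0, 0.0]
force: [0.0, -0.1, -1.6]
opening: 0.0417
0.0417 [ 0.5463 -0.0267  0.0596] [ 0.  -0.1 -1.6] [[1.0, -0.0, -0.0], [-0.0, -1.0, 0.0], [-0.0, -0.0, -1.0]]
TCP px [259.8 186.6] (array([259.19089574, 189.63803231]), (227.0, 13, 17, 20, 17))
crop origin 224 161 s210.png
```

```bash
python3 -m inch '[[[0,0,0.05,0,0,0,1],[0,0,0,0,0,0,1],[0,0,0,0,0,0,1]]]'; python3 -m inch '[[[0,0,0.04,0,0,0,1],[0,0,0,0,0,0,1],[0,0,0,0,0,0,1]]]'
```

```text
t: 21.35
tool_pos: [0.5463, -0.0267, 0.0591]
orientation: [-3.142, -0.0, 0.0]
force: [-0.5, 0.9, -2.0]
opening: 0.0417
t: 21.65
tool_pos: [0.5464, -0.0268, 0.0591]
orientation: [3.142, 0.0, 0.0]
force: [-3.2, -0.1, 4.9]
opening: 0.0417
```

```bash
python3 -m inch '[[[0,0,-0.04,0,0,0,1],[0,0,0,0,0,0,-0.4],[0,0,0,0,0,0,-0.4],[0,0,0,0,0,0,-0.4],[0,0,0,0,0,0,-0.4]]]' 10; python3 -m inch '[[[0,0,0,0,0,0,-0.4],[0,0,0,0,0,0,-0.4],[0,0,-0.6,0,0,0,-0.4],[0,0,-0.6,0,0,0,-0.4],[0,0,0,0,0,0,-0.4]]]'; python3 m2.py
```

```text
t: 22.15
tool_pos: [0.5464, -0.0268, 0.0591]
orientation: [3.142, -0.0, 0.0]
force: [-0.6, -0.3, 0.4]
opening: 0.0641
t: 22.65
tool_pos: [0.5474, -0.0269, 0.0727]
orientation: [3.141, -0.0, 0.004]
force: [-0.1, -0.2, 0.5]
opening: 0.0652
0.0652 [ 0.5474 -0.0269  0.0727] [-0.1 -0.2  0.5] [[1.0, -0.0, 0.002], [-0.0, -1.0, -0.0], [0.002, 0.0, -1.0]]
TCP px [259.6 183.5] (array([259.57563025, 189.40336134]), (238.0, 13, 20, 20, 17))
crop origin 224 158 s226.png
```

```bash
ls -t pics | head -1; cp pics/$(ls -t pics | head -1) pics/last.png
```

```text
s226.png
```

View pics/last.png

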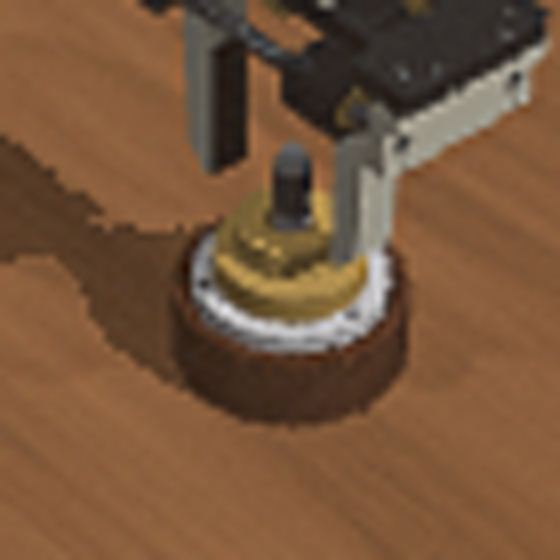

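Both rings are home, the narrow one on top with about 30 mm of bare stem (crop x≈291, y 145–225). Next I'll grip the stem.

```bash
python3 -m inch '[[[0,0,0,0,0,0,-0.4],[0,0,0,0,0,0,1],[0,0,0,0,0,0,1],[0,0,0,0,0,0,1],[0,0,0,0,0,0,1]]]' 10; python3 -m inch '[[[0,0,0,0,0,0,1],[0,0,0,0,0,0,1],[0,0,0,0,0,0,1],[0,0,0,0,0,0,1],[0,0,0,0,0,0,1]]]' 55
```

```text
t: 23.2
tool_pos: [0.5462, -0.0268, 0.071]
orientation: [-3.142, -0.0, 0.0]
force: [-0.9, 0.8, 0.1]
opening: 0.0379
t: 23.7
tool_pos: [0.5463, -0.0268, 0.0711]
orientation: [3.141, -0.0, 0.0]
force: [0.4, -1.3, -0.3]
opening: 0.0127
```

```bash
python3 -m inch '[[[0,0,0,0,0,0,1],[0,0,-0.2,0,0,0,1],[0,0,-0.4,0,0,0,1],[0,0,-0.4,0,0,0,1],[0,0,0,0,0,0,1]]]'; python3 -m inch '[[[0,0,-0.5,0,0,0,1],[0,0,-0.5,0,0,0,1],[0,0,0,0,0,0,1],[0,0,0,0,0,0,1]]]';python3 m2.py
```

```text
t: 24.2
tool_pos: [0.5465, -0.0267, 0.0816]
orientation: [3.142, 0.0, 0.001]
force: [-0.0, -0.6, -6.6]
opening: 0.0128
t: 24.6
tool_pos: [0.5466, -0.0268, 0.0915]
orientation: [3.141, -0.0, 0.001]
force: [-0.8, 0.3, -7.8]
opening: 0.0126
0.0126 [ 0.5466 -0.0268  0.0915] [-0.8  0.3 -7.8] [[1.0, -0.0, 0.001], [-0.0, -1.0, -0.0], [0.001, 0.0, -1.0]]
TCP px [259.9 178.5] (array([259.98430493, 184.9715994 ]), (223.0, 14, 22, 19, 15))
crop origin 224 153 s246.png
```

```bash
python3 -m inch '[[[0,0,-0.6,0,0,0,1],[0,0,-1,0,0,0,1],[0,0,-1.2,0,0,0,1],[0,0,-1.2,0,0,0,1],[0,0,-1.2,0,0,0,1]]]'; python3 -m inch '[[[0,0,-1.2,0,0,0,1],[0,0,-1,0,0,0,1],[0,0,-0.6,0,0,0,1],[0,0,0,0,0,0,1],[0,0,0,0,0,0,1]]]';python3 -m inch '[[[0,0,0,0,0,0,1],[0,0,0,0,0,0,1],[0,0,0,0,0,0,1],[0,0,0,0,0,0,1],[0,0,0,0,0,0,1]]]'; python3 m2.py; cp pics/$(ls -t pics | head -1) pics/fin.png
```

```text
t: 25.15
tool_pos: [0.5468, -0.0268, 0.1449]
orientation: [3.141, -0.0, 0.002]
force: [-0.3, 0.7, -7.1]
opening: 0.0127
t: 25.65
tool_pos: [0.5461, -0.0267, 0.1708]
orientation: [-3.142, 0.0, 0.001]
force: [-0.0, -0.1, -6.9]
opening: 0.0127
t: 26.15
tool_pos: [0.5463, -0.0267, 0.171]
orientation: [-3.142, 0.0, 0.0]
force: [0.1, 0.8, -7.3]
opening: 0.0129
0.0129 [ 0.5463 -0.0267  0.171 ] [ 0.1  0.8 -7.3] [[1.0, -0.0, -0.0], [-0.0, -1.0, 0.0], [-0.0, -0.0, -1.0]]
TCP px [260.3 157. ] (array([260.42895623, 163.5979798 ]), (247.5, 13, 22, 20, 16))
crop origin 225 131 s262.png
```

View pics/fin.png

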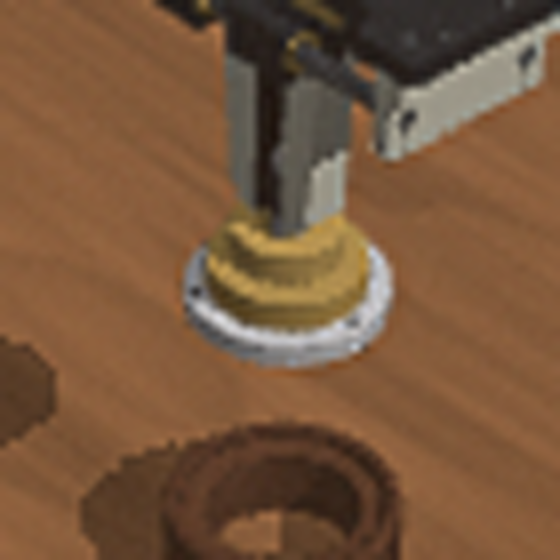

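The loaded holder hangs level (disc left and right ends at crop y≈283 and 285), both rings are on it, and the stand is empty below.

```bash
python3 -c "
from h import *
robot.close_job();s=robot.read_state();print(s['t'],s['opening'],s['tool_pos'],s['force'])"
```

```text
the job is handed in; nothing more can be done
the job is handed in; nothing more can be done
```

The job is handed in, with the loaded holder held about 10 cm above its stand. I slid the broad ring and then the narrow one fully home, letting each go only once the wrist force showed it had seated. I then gripped the bare stem at 55 N and lifted straight up.

**Last checks, at t ≈ 26 s of 72:**
- **Height:** the TCP rose from 0.071 to 0.171 m, about 10 cm clear of the seat.
- **Level:** the tool pointed straight down, and the disc's left and right edges sat at the same height in the picture, within about 0.3 camera pixel. The picture shows level only across the image, not front to back.
- **Load:** the wrist carried about 7 N, which fits the expected 0.66 kg.
- **Rings and stand:** both rings were on the disc with the broad one under, and the stand was empty below.
- **Other things on the bench:** I kept clear of them, but did not check them again in a picture at the end.

**What disagreed:**
- The gripper read 12.7 mm on the 14 mm stem. It held steady through the lift, so I put it down to pad give or the stem's tapered tip.
- My first position for the narrow ring differed by about 5 mm between the cameras because the colour mask was poor. Measured again, the two agreed within 1 mm.
- The state could not be read after hand-in.

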